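Wedge up the engine casting

TASK

Pick up the brass wedge, set it flat on the steel plate with its thin end towards the grey casting, and push it in under the middle of the casting's near edge until both near feet just lift off the plate, by about 3 mm, while the far feet stay down against the stop. Finish while still gripping the wedge there with the casting resting on it: do not let go. Lift with the wedge only, do not push or lift the casting with the gripper itself, and leave the bearing block, the pulley and the mug where they are.

Things in the scene. Friction and masses are not known exactly. Their poses are not given: they have to be found in the camera images.
- plate: Fixed steel plate, 340 x 200 mm, 20 mm thick. Origin: centre of its underside, on the bench; top face at z = 20 mm. Its x axis is the push direction, away from the robot (within about 20 degrees). A dark stop bar (170 mm long, top 16 mm above the top face) crosses its far end, near face at x = +140.5 mm. The near 180 mm of the plate are bare; the casting's near edge stands at x = +10 mm.
- casting: Loose grey casting, about 0.8 kg, square to the plate (same x), its far edge at the stop, up to 10 mm off the plate's centre line. Origin: centre of its underside, foot level. Sole 130 (x) x 150 (y) x 12 mm on four corner feet 28 mm wide, 9 mm high: under the middle of its near edge (x = -65 mm) is an opening 9 mm high, 94 mm wide, running right through. Column 70 x 92 mm on top, overall height 87 mm.
- near_left (a point): Near edge of the casting at foot level, at its near left foot (x = -65, y = +61 mm in the casting's frame). Its height above the plate's top face (z = 20 mm) is the lift: about 0 at the start. The casting tips about its far feet as it is lifted.
- near_right (a point): The same at the near right foot (x = -65, y = -61 mm).
- far_left (a point): Far edge at foot level at the far left foot (x = +65, y = +61 mm); stays down on the plate.
- far_right (a point): The same at the far right foot (x = +65, y = -61 mm).
- wedge: Loose brass wedge, 0.45 kg, 124 long (x) x 26 mm wide (y), on the bench left or right of the plate. Origin: centre of its flat underside. Thin end at x = +62 mm, 3 mm high; top slopes 1 in 5 up to 19 mm high at x = -18 mm; behind, to x = -62 mm, a grip block 34 mm high. 30 mm under the edge it touches; each 5 mm more lifts 1 mm (45 mm in: 3 mm). Its sliding faces are oiled: the push takes 3 to 15 N.
- bearing: Loose copper-coloured bearing block, 75 x 32 mm, 50 mm high, on the bench on the other side of the plate from the wedge. Origin: centre of its underside. Bystander.
- pulley: Loose steel pulley lying flat, 76 mm across, 34 mm high. Origin: centre of its underside. Bystander.
- mug: Loose white mug, 84 mm across, 95 mm high, handle on its +y side. Origin: centre of its underside. Bystander.
Mind the look-alikes: they are no part of the job. Of the things that look like the wedge, the middle-sized one is meant.

How it is judged:
At the end, for the whole second after the job is handed in: Both near feet 1 to 6 mm above the plate, far feet within 1.5 mm of it; casting at rest, within 12 mm of its start, bearing on the wedge (over 0.8 N), not on the gripper; wedge flat (3 mm, 0.08 rad), within 30 mm of the casting's midline, gripped (over 3 N) (height (world z) of near_left between 0.021 and 0.026 m and height (world z) of near_right between 0.021 and 0.026 m and height (world z) of each of far_left, far_right below 0.0215 m and distance of casting from where it was at the start of the episode below 0.012 m and linear speed of casting below 0.02 m/s and contact force between wedge and casting above 0.8 N and contact force between the fingers and wedge above 3 N and contact force between each of the arm, the fingers and casting below 0.3 N and z of wedge in the frame of plate between 0.017 and 0.023 m and angle between wedge's own z axis and vertical below 0.08 rad and y of wedge in the frame of casting between -0.03 and 0.03 m); the arm keeps its last pose, push and grip.
It fails at once if the casting is tipped too far: a near foot more than 10 mm above the plate (height (world z) of any of near_left, near_right above 0.03 m).
It fails at once if the gripper or arm pushes on the casting (over 3 N) (contact force between any of the arm, the fingers and casting above 3 N).
It fails at once if the copper-coloured bearing block is moved more than 20 mm or tipped (distance of bearing from where it was at the start of the episode above 0.02 m or angle between bearing's own z axis and vertical above 0.3 rad).
It fails at once if the steel pulley is moved more than 20 mm or tipped (distance of pulley from where it was at the start of the episode above 0.02 m or angle between pulley's own z axis and vertical above 0.3 rad).
It fails at once if the mug is moved more than 20 mm or tipped (distance of mug from where it was at the start of the episode above 0.02 m or angle between mug's own z axis and vertical above 0.3 rad).
It also fails if it takes over 48 s, if anything falls off the work surface, if the arm or the gripper's body presses on something with over 40 N, if the wrist force passes 120 N, or if a joint passes its speed limit or range.

ROBOT

A 6-joint arm with a two-finger parallel gripper is mounted at the origin on the work surface. World frame = base frame: x ahead of the robot, y to its left, z up, the work surface at z = 0. Lengths are in m, angles in rad, forces in N, time in s.
With the tool pointing down it reaches from about 0.25 to 0.725 m from the base axis. Payload 4 kg.
Tool frame: the origin (TCP) lies between the finger pads; the fingertips stand 8 mm ahead of it and the grasp point (between the pads) lies 11 mm behind it; z points along the fingers, y is the direction in which the jaws open and shut (so a half turn about z gives the same grasp; the last joint's range is limited). The gripper opens to 85 mm and grips with 20 to 120 N. Pads are 22 mm wide; open, the fingers measure 114 mm over their backs; the gripper's body (76 mm by 85 mm) begins 54 mm behind the grasp point. The pads swing forward as they close: fully open they stand 13 mm farther back than shut.
Start: joints at [-1.166, 0.241, 0.005, 1.335, 0, 1.571], TCP at [0.197, -0.46, 0.217] pointing down, gripper open.
Joint ranges: [-2.72, 2.72], [-1.05, 1.87], [-1.09, 1.28], [-1.99, 2.15], [-1.42, 1.44], [-3.14, 3.14]. Speed limits (rad/s): [2.79, 2.79, 3.14, 3.14, 3.14, 3.14].

INTERFACE

Orientations are given as a unit quaternion [x, y, z, w].
In Python, from workcell import * gives the robot as it stands.
- The arm moves only by the tool send_rows, never from a script. Its argument "increments" is a list that holds one entry, the list of rows, each a list of 6 numbers: the shift along the tool's x, y, z in units of 50 mm (1.0 is 50 mm), then the turn, a rotation vector about the tool's x, y, z in units of 10 degrees (1.0 is 10 degrees). In form: [[[x, y, z, ax, ay, az], ...]]. A call has 1 to 8 rows; each row shifts and turns the commanded pose from where the row before left it, along the tool's axes as they then stand; what a row does not reach is not made up. A row lasts 1/8 s, in which the tool goes at most 62.5 mm and 10.7 degrees, less where a joint would pass 70% of its speed; a pose out of reach is approached as far as the arm can. A call with a number of a shift or a turn outside -1 to 1 is refused whole. A call with a gripper value outside its range is refused whole. "grip" is the closure, from 0 (fully open) to 1 (shut), set as the call begins (left out, the last holds). The fingers move at their own pace and stop on an object; the grip force is fixed at half the most. Time passes only in rows, so rows that do not move let the fingers close. It gives the time, the measured TCP pose, the force and the opening at its end, in the units of the state.
- get_obs(): the state, without advancing time (a new reading comes with each control period).
- camera(name): name is "scene" or "side" or "wrist"; returns a dict with "color" (384x512x3 uint8, red, green, blue), "z_map" (384x512 float32, m along the optical axis (not along the pixel's ray), 0 where there is no reading), "intrinsics" (3x3 intrinsics, pixels), "pose" (4x4, takes a point from camera to world coordinates); the wrist camera has in their place "mount" (4x4, takes a point from camera to tool coordinates, whose origin is the TCP and whose axes are the flange's). Camera axes: x right, y down, z forward; pixel columns grow to the right and rows downward; lengths in m; the calibration is good to about 2 mm. A picture is of the moment at which its call begins: read the wrist's pose just before it.
- job_done(): hands the job in, once; it reports no verdict.
The state is a dict: "clock": time; "joint_pos": joint angles; "joint_vel": joint speeds; "tau": joint torques, N m; "eef_pos": TCP position; "tool_rot": TCP orientation; "ft_force": force on the tool from outside, world axes, zero at the start; "ft_torque": the same for the moment, N m; "grip_width": finger opening in m.
Only numpy, scipy, OpenCV 4.12 (cv2) and the standard library are available. Lean on these libraries where they do the work, as an engineer would, in place of code of your own. Each camera call takes 0.05 s, during which the arm holds its last target.

## Working session

There is one attempt and no reset: what is moved stays moved. The work goes in short steps, Python scripts to look and compute and a tool call to move; the robot and the scene stay as the last step left them, time stands still between calls to the robot, and variables do not carry over. Pictures are saved under pics/ and viewed, and the job is handed in when it is done.

Besides the shell and the picture viewer there is one more tool, called after ">>>" by a JSON object that holds its "fn" and its "kwargs". send_rows: Moves the arm, as the interface text tells. Its arguments: {"type":"object","properties":{"increments":{"type":"array"},"grip":{"type":"number"}},"required":["increments"]}

```bash
mkdir -p pics; ls
python3 - <<'E'
from workcell import *
import cv2,numpy as np
o=get_obs(); print({k:np.round(v,3).tolist() for k,v in o.items()})
for n in ("scene","side"):
    c=camera(n); np.savez(n+".npz",**c); cv2.imwrite(f"pics/{n}0.png",c["color"][:,:,::-1]); print(np.round(c["pose"],3).tolist(),c["intrinsics"].tolist())
E
```

```text
pics
{'clock': 0.0, 'joint_pos': [-1.166, 0.241, 0.004, 1.335, 0.0, 1.571], 'joint_vel': [-0.001, -0.001, -0.0, 0.0, 0.001, 0.0], 'tau': [-0.001, -37.232, 25.241, 0.017, -0.0, -0.0], 'eef_pos': [0.197, -0.459, 0.216], 'tool_rot': [0.98, 0.201, -0.0, -0.001], 'ft_force': [0.062, -0.882, 0.426], 'ft_torque': [-0.027, 0.023, 0.024], 'grip_width': 0.086}
[[-0.407, 0.657, -0.635, 1.235], [0.913, 0.291, -0.285, 0.31], [-0.003, -0.696, -0.718, 0.839], [0.0, 0.0, 0.0, 1.0]] [[452.3391035899553, 0.0, 259.9793699377794], [0.0, 452.3391035899553, 189.81952019932106], [0.0, 0.0, 1.0]]
[[-0.872, -0.267, 0.411, 0.061], [-0.489, 0.45, -0.747, 0.848], [0.014, -0.852, -0.523, 0.662], [0.0, 0.0, 0.0, 1.0]] [[442.09991864723645, 0.0, 261.1708812671796], [0.0, 442.09991864723645, 191.0358284828657], [0.0, 0.0, 1.0]]
```

View pics/scene0.png

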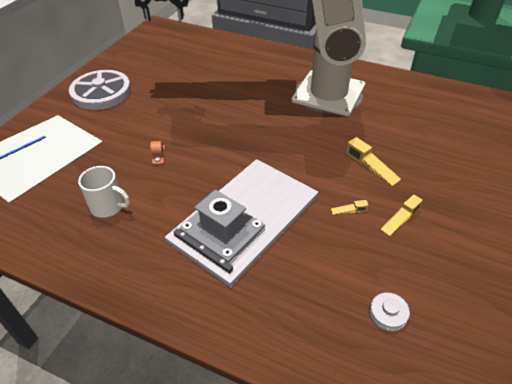

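View pics/side0.png

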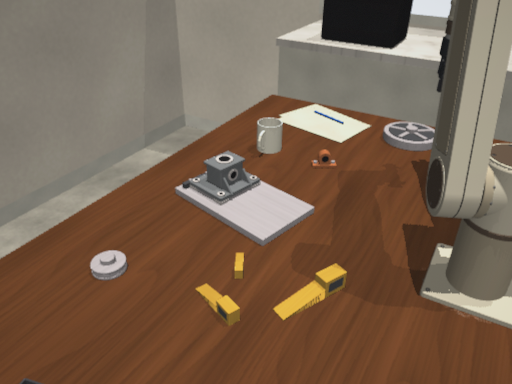

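The scene shows three brass wedges: a large one at scene (373,160), a middle one at (403,215) and a small one at (350,209). In the side view these are at (312,292), (220,303) and (239,265). The one at (403,215) looks middle-sized. I'll measure all three, along with the plate and casting.

```bash
cat > h.py <<'E'
import cv2,numpy as np
def load(n): return dict(np.load(n+".npz"))
def cloud(c,T=None):
    T=c["pose"] if T is None else T
    K=c["intrinsics"];z=c["z_map"];v,u=np.mgrid[:z.shape[0],:z.shape[1]]
    P=np.stack([(u-K[0,2])/K[0,0]*z,(v-K[1,2])/K[1,1]*z,z],-1)
    return P@T[:3,:3].T+T[:3,3]
def ray(c,uv,h,T=None):
    T=c["pose"] if T is None else T
    uv=np.atleast_2d(uv).astype(float)
    d=np.c_[uv,np.ones(len(uv))]@np.linalg.inv(c["intrinsics"]).T@T[:3,:3].T
    o=T[:3,3]; return o+d*((h-o[2])/d[:,2])[:,None]
def yellow(c):
    h=cv2.cvtColor(c["color"],cv2.COLOR_RGB2HSV)
    return cv2.inRange(h,(16,120,80),(35,255,255))
E
python3 - <<'E'
from h import *
for n in("scene","side"):
    c=load(n);P=cloud(c);m=yellow(c)
    k,l,s,ce=cv2.connectedComponentsWithStats(m)
    for i in range(1,k):
        if s[i,4]<60: continue
        p=P[(l==i)&(c["z_map"]>0)]
        r=cv2.minAreaRect((p[:,:2]*1000).astype(np.float32))
        print(n,ce[i].round(),s[i,4],"rect c/size/ang",np.round(r[0]),np.round(r[1]),round(r[2],1),"z",np.percentile(p[:,2],[2,50,98]).round(3))
    # plate top
    hsv=cv2.cvtColor(c["color"],cv2.COLOR_RGB2HSV)
    m=((P[...,2]>.014)&(P[...,2]<.026)&(hsv[...,1]<60)&(hsv[...,2]>120)&(abs(P[...,0]-.5)<.3)&(abs(P[...,1])<.3)).astype(np.uint8)
    k,l,s,ce=cv2.connectedComponentsWithStats(m); i=1+s[1:,4].argmax()
    p=P[l==i]; r=cv2.minAreaRect((p[:,:2]*1000).astype(np.float32)); print(n,"plate",ce[i].round(),s[i,4],r,cv2.boxPoints(r).round().tolist(),np.median(p[:,2]))
    m=((P[...,2]>.075)&(P[...,2]<.1)&(hsv[...,1]<60)).astype(np.uint8)
    k,l,s,ce=cv2.connectedComponentsWithStats(m)
    for i in range(1,k):
        if s[i,4]>100:
            p=P[l==i]; r=cv2.minAreaRect((p[:,:2]*1000).astype(np.float32)); print(n,"high",ce[i].round(),r,np.median(p[:,2]))
E
python3 -c "
import cv2
a=cv2.imread('pics/scene0.png')[130:250,320:440];b=cv2.imread('pics/side0.png')[240:335,180:360]
cv2.imwrite('pics/crop1.png',cv2.resize(a,None,fx=5,fy=5,interpolation=2)[:600])
cv2.imwrite('pics/crop2.png',cv2.resize(b,None,fx=4,fy=4,interpolation=2))"
```

```text
scene [372. 161.] 900 rect c/size/ang [263. 216.] [194.  88.] 63.2 z [-0.002  0.015  0.045]
scene [402. 215.] 607 rect c/size/ang [428. 332.] [ 34. 163.] 70.0 z [-0.002  0.013  0.035]
scene [350. 207.] 308 rect c/size/ang [464. 209.] [ 34. 100.] 39.9 z [-0.002  0.007  0.024]
scene plate [257. 211.] 5161 ((595.7422485351562, -19.7421875), (202.39064025878906, 342.2082214355469), 75.9728012084961) [[405.0, -76.0], [737.0, -159.0], [786.0, 37.0], [454.0, 120.0]] 0.018405516785098053
scene high [33. 19.] ((91.08439636230469, -1103.0706787109375), (369.21728515625, 20.023038864135742), 0.21658088266849518) 0.08750885972955658
scene high [295.   3.] ((-404.482421875, -294.4789733886719), (30.259166717529297, 171.76205444335938), 3.5548083782196045) 0.08504347555676162
scene high [330.  77.] ((36.69280242919922, 12.127197265625), (50.583370208740234, 117.9076919555664), 19.542890548706055) 0.08694016175344232
scene high [ 98. 181.] ((692.6547241210938, -352.402099609375), (87.2845230102539, 93.79035949707031), 38.331382751464844) 0.0856446715986997
scene high [221. 221.] ((690.8403930664062
[... 601 characters left out ...]
 [138.  31.] ((1730.895263671875, -1088.965087890625), (1367.009765625, 975.4171752929688), 89.67791748046875) 0.08790225035994043
side high [360.  71.] ((673.2572021484375, -1098.9351806640625), (752.7880859375, 30.034563064575195), 0.3543807566165924) 0.08752233901772744
side high [269. 125.] ((698.529052734375, -349.6127624511719), (92.18208312988281, 89.63475799560547), 54.42890548706055) 0.08554719092139546
side high [224. 170.] ((649.1339111328125, -17.86518096923828), (108.2065658569336, 52.39970779418945), 39.54510498046875) 0.08601973073733316
side high [480. 265.] ((8.260467529296875, 41.75497055053711), (45.84333038330078, 115.8202896118164), 77.20233917236328) 0.08780398318016752
```

View pics/crop1.png

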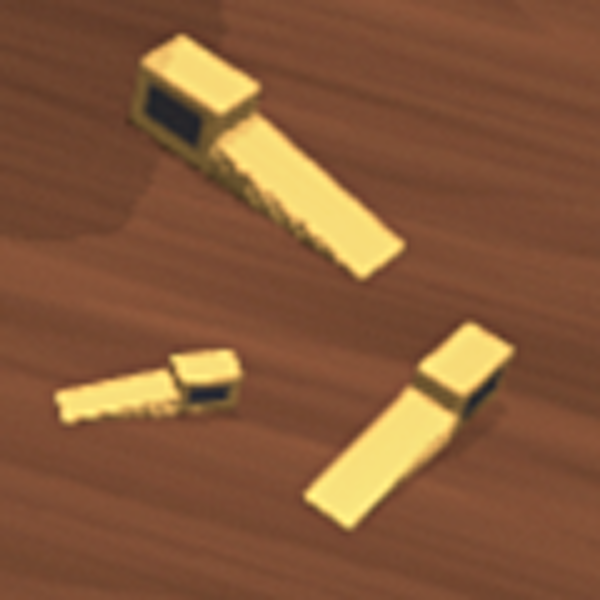

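The enlarged crop confirms three sizes. The one at scene (403,215) / side (220,303) has a block 35 mm high, against 45 mm and 24 mm for the others, so it matches the 34 mm description. Next I'll get its exact pose by ray casting.

```bash
python3 - <<'E'
from h import *
for n,(x,y) in (("scene",(402,215)),("side",(220,303))):
    c=load(n);P=cloud(c);m=yellow(c);hsv=cv2.cvtColor(c["color"],cv2.COLOR_RGB2HSV)
    k,l,s,ce=cv2.connectedComponentsWithStats(m); i=1+np.argmin(np.hypot(*(ce[1:]-(x,y)).T))
    top=(l==i)&(hsv[...,2]>200)
    print(n,"V",np.percentile(hsv[...,2][l==i],[5,25,50,75,95]))
    # block top: elevation
    b=((l==i)&(P[...,2]>.030)).astype(np.uint8)
    v,u=np.nonzero(b); q=ray(c,np.c_[u,v],.034)[:,:2]*1000
    r=cv2.minAreaRect(q.astype(np.float32)); print("block",len(u),np.round(q.mean(0),1),r)
    # all component's outer points lower slope: fit line
    s_=(l==i)&(P[...,2]>-.01)&(P[...,2]<.02)
    p=P[s_]*1000; d=cv2.fitLine(p[:,:2].astype(np.float32),cv2.DIST_HUBER,0,.01,.01).ravel(); print("slope line",d,np.degrees(np.arctan2(d[1],d[0])),p.mean(0))
E
cp pics/crop2.png pics/crop2b.png
```

```text
scene V [127.3 232.  248.  249.  254. ]
block 138 [412.3 341.6] ((437.39892578125, 334.72857666015625), (29.18001365661621, 101.93946838378906), 74.70609283447266)
slope line [ 9.1375470e-01 -4.0626633e-01  4.6349271e+02  3.2144666e+02] -23.970507 [462.16773207 321.60517071   8.25371607]
side V [106.15 129.   214.   222.   231.  ]
block 245 [405.7 346.6] ((405.6070556640625, 347.5469055175781), (27.929527282714844, 46.89672088623047), 65.64608764648438)
slope line [  0.8921964   -0.45164758 448.82053    332.59296   ] -26.849443 [449.18178126 329.15045557   7.79488651]
```

View pics/crop2.png

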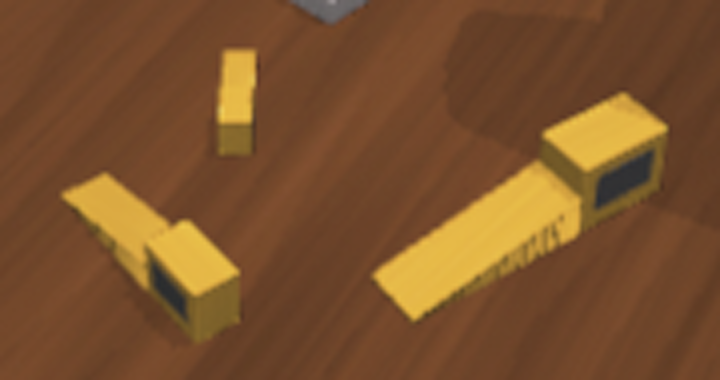

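Run:
```python
from h import *
for n,s,o,top,thin in (("scene",5,(320,130),[(470,322),(514,350),(462,397),(418,367)],[(305,494),(350,528)]),
                  ("side",4,(180,240),[(147,246),(185,221),(240,271),(195,296)],[(62,195),(106,173)])):
    c=load(n)
    f=lambda a:(np.array(a)+.5)/s-.5+o
    t=ray(c,f(top),.034)[:,:2]*1000; e=ray(c,f(thin),.003)[:,:2]*1000
    d=e.mean(0)-t.mean(0)
    print(n,t.round(1).tolist(),t.mean(0).round(1),e.round(1).tolist(),e.mean(0).round(1),"dist(102)",np.linalg.norm(d),"ang",np.degrees(np.arctan2(d[1],d[0])))
# plate angle by outline ray
for n in("scene","side"):
    c=load(n);P=cloud(c);hsv=cv2.cvtColor(c["color"],cv2.COLOR_RGB2HSV)
    m=((P[...,2]>.008)&(P[...,2]<.2)&(hsv[...,1]<60)&(P[...,0]>.3)&(P[...,0]<.85)&(P[...,1]>-.25)&(P[...,1]<.2)).astype(np.uint8)*255
    cv2.imwrite(f"pics/m_{n}.png",m)
    a=c["color"][150:290,150:330,::-1]
    cv2.imwrite(f"pics/pl_{n}.png",cv2.resize(a,None,fx=4,fy=4,interpolation=2))
```

```text
scene [[385.1, 340.4], [395.4, 363.5], [436.3, 346.3], [425.4, 323.3]] [410.5 343.4] [[497.7, 291.6], [509.4, 315.8]] [503.5 303.7] dist(102) 101.11483546500413 ang -23.107754093175327
side [[430.1, 349.2], [423.4, 326.1], [382.8, 340.5], [392.8, 364.3]] [407.2 345. ] [[507.1, 316.8], [496.8, 291.8]] [502.  304.3] dist(102) 103.10913021843264 ang -23.258878641675402
```

View pics/pl_scene.png

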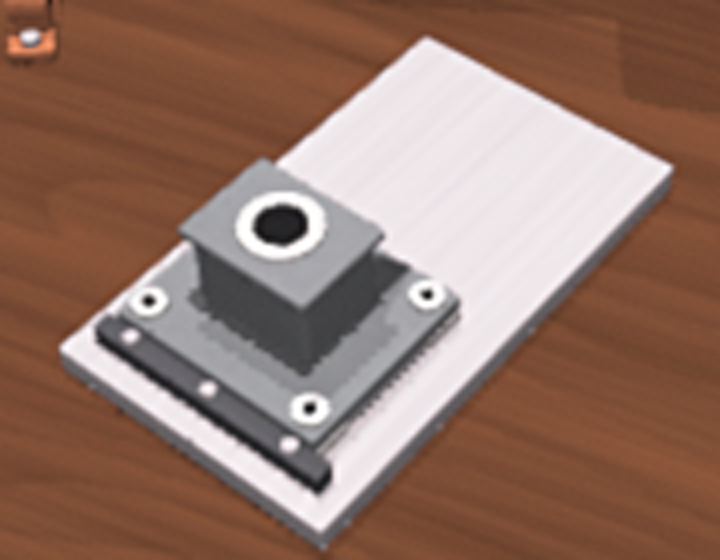

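View pics/pl_side.png

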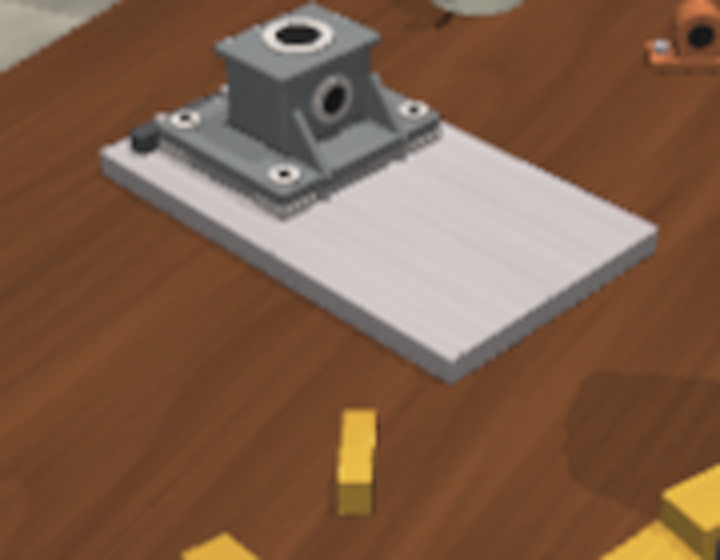

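Run:
```python
from h import *
o=(150,150);f=lambda a:(np.array(a)+.5)/4-.5+o
S=load("scene");D=load("side")
pc=ray(S,f([(428,38),(672,170),(322,533),(62,350)]),.02)[:,:2]*1000; print("scene plate",pc.round(1).tolist(),pc.mean(0).round(1))
pd=ray(D,f([(657,230),(451,362),(102,155)]),.02)[:,:2]*1000; print("side plate",pd.round(1).tolist())
ang=lambda a,b:np.degrees(np.arctan2(*(b-a)[::-1]))
print(ang(pc[0],pc[3]),ang(pc[1],pc[2]),ang(pc[0],pc[1])-90,ang(pc[3],pc[2])-90,"side",ang(pd[1],pd[2]),ang(pd[0],pd[1])-90)
cs=ray(S,f([(149,300),(428,294),(309,407)]),.0425)[:,:2]*1000;cd=ray(D,f([(184,119),(285,174),(414,109)]),.0425)[:,:2]*1000
print("bosses far-?",cs.round(1).tolist(),cd.round(1).tolist())
print("diag centre",(cs[0]+cs[1])/2, (cd[0]+cd[2])/2)
print("colTop",ray(S,f([(282,224)]),.107)[:,:2]*1000,ray(D,f([(299,34)]),.107)[:,:2]*1000)
t=ray(S,f([(266,160),(384,236),(305,304),(182,232)]),.107)[:,:2]*1000;print(t.round(1).tolist(),t.mean(0))
```

```text
scene plate [[410.6, -70.5], [461.0, 120.0], [786.2, 38.1], [737.8, -152.6]] [598.9 -16.2]
side plate [[406.4, -68.8], [454.9, 122.3], [779.0, 41.2]]
-14.07025274817076 -14.137192484533214 -14.830832549700048 -14.246607778958378 side -14.040645585231283 -14.229972467854168
bosses far-? [[700.5, -113.9], [632.0, 29.8], [730.5, 3.6]] [[735.5, 2.3], [634.5, 27.1], [604.7, -91.7]]
diag centre [666.26425806 -42.08891691] [670.08661257 -44.68448797]
colTop [[667.94344728 -40.70425625]] [[667.30129444 -42.94190123]]
[[628.5, -71.4], [653.4, 13.8], [713.1, -3.6], [695.1, -87.6]] [672.51315805 -37.20600084]
```

The wedge block centre is at about (409,344) mm, with its axis at -23.2°. The plate axis is at -14.2° with its centre near (596,-15), and the casting sits about 8 mm to the -y side of it. I'll turn the tool by -133.6° first, which keeps joint 6 in range, then translate.

>>> {"fn": "send_rows", "kwargs": {"increments": [[[0,0,0,0,0,-1],[0,0,0,0,0,-1],[0,0,0,0,0,-1],[0,0,0,0,0,-1],[0,0,0,0,0,-1],[0,0,0,0,0,-1],[0,0,0,0,0,-1]]], "grip": 0}}

```text
clock: 0.98
eef_pos: [0.1967, -0.4592, 0.2167]
tool_rot: [0.685, 0.728, 0.0, -0.001]
ft_force: [-1.3, -0.3, 0.2]
grip_width: 0.0855
```

>>> {"fn": "send_rows", "kwargs": {"increments": [[[0,0,0,0,0,-1],[0,0,0,0,0,-1],[0,0,0,0,0,-1],[0,0,0,0,0,-1],[0,0,0,0,0,-1],[0,0,0,0,0,-1],[0,0,0,0,0,-0.36]]]}}

```text
clock: 1.85
eef_pos: [0.1968, -0.4592, 0.2167]
tool_rot: [0.2, 0.98, 0.001, -0.0]
ft_force: [0.8, -0.3, 0.4]
grip_width: 0.0855
```

```bash
cat > st.py <<'E'
from workcell import *
import numpy as np
from scipy.spatial.transform import Rotation as R
def st(tx=None,ty=None,tz=None,yaw=None):
    o=get_obs();r=R.from_quat(o["tool_rot"]);M=r.as_matrix();p=np.array(o["eef_pos"])
    y=np.degrees(np.arctan2(M[1,0],M[0,0]))
    print("t",round(o["clock"],2),"p",(p*1000).round(1),"yaw",y.round(2),"tilt",M[:2,2].round(4),"F",np.round(o["ft_force"],1),"w",round(o["grip_width"]*1000,1),"j",np.round(o["joint_pos"],2))
    if tx is not None:
        d=np.array([tx,ty,tz])/1000-p
        print("shift tool units",(M.T@d/.05).round(3))
    if yaw is not None: print("turn units",((-(yaw-y)+180)%360-180)/10)
E
python3 -c "
from st import *
st(409,344,150,156.8)"
```

```text
t 1.85 p [ 196.8 -459.2  216.7] yaw 156.95 tilt [-0.0005  0.0012] F [ 0.8 -0.3  0.4] w 85.5 j [-1.17  0.24  0.    1.34  0.   -0.76]
shift tool units [ 2.383 16.442  1.351]
turn units 0.014914019352514175
```

>>> {"fn": "send_rows", "kwargs": {"increments": [[[0.15,1,0,0,0,0],[0.15,1,0,0,0,0],[0.15,1,0,0,0,0],[0.15,1,0,0,0,0],[0.15,1,0,0,0,0],[0.15,1,0,0,0,0],[0.15,1,0,0,0,0],[0.15,1,0,0,0,0]]]}}

```text
clock: 2.85
eef_pos: [0.2993, -0.0668, 0.2171]
tool_rot: [0.201, 0.98, -0.0, 0.0]
ft_force: [1.0, 0.2, -0.6]
grip_width: 0.0854
```

>>> {"fn": "send_rows", "kwargs": {"increments": [[[0.15,1,0,0,0,0],[0.15,1,0,0,0,0],[0.15,1,0,0,0,0],[0.15,1,0,0,0,0],[0.15,1,0,0,0,0],[0.15,1,0,0,0,0],[0.15,1,0,0,0,0],[0.15,0.8,0,0,0,0]]]}}

```text
clock: 3.85
eef_pos: [0.3979, 0.3156, 0.2165]
tool_rot: [0.201, 0.98, -0.0, -0.0]
ft_force: [-0.4, -0.2, 0.3]
grip_width: 0.0855
```

>>> {"fn": "send_rows", "kwargs": {"increments": [[[0,0.4,0.4,0,0,0],[0,0.2,0.4,0,0,0],[0,0,0,0,0,0],[0,0,0,0,0,0]]]}}

```text
clock: 4.35
eef_pos: [0.4097, 0.341, 0.1776]
tool_rot: [0.201, 0.98, -0.0, -0.0]
ft_force: [0.4, 0.5, 0.7]
grip_width: 0.0853
```

Run:
```python
from st import *
from h import *
st(409,344,100,156.8)
o=get_obs();c=camera("wrist");T=np.eye(4);T[:3,:3]=R.from_quat(o["tool_rot"]).as_matrix();T[:3,3]=o["eef_pos"];T=T@c["mount"]
np.savez("w1.npz",T=T,**c);cv2.imwrite("pics/w1.png",c["color"][:,:,::-1])
m=yellow(c);P=cloud(c,T)
print(np.round(T[:3,3],3))
b=((m>0)&(P[...,2]>.029)&(P[...,2]<.04)).astype(np.uint8)
k,l,s,ce=cv2.connectedComponentsWithStats(b)
for i in range(1,k):
    if s[i,4]>200:
        cn=cv2.findContours((l==i).astype(np.uint8),0,1)[0][0][:,0]
        r=cv2.minAreaRect((ray(c,cn,.034,T)[:,:2]*1000).astype(np.float32));print(ce[i],s[i],r)
```

```text
t 4.35 p [409.7 341.  177.6] yaw 156.78 tilt [-0.0002 -0.0003] F [0.4 0.5 0.7] w 85.3 j [ 0.69  0.33  0.02  1.26 -0.    1.1 ]
shift tool units [0.036 0.051 1.551]
turn units -0.0018705606446872026
[0.338 0.374 0.336]
[ 78.05529954 120.58064516] [ 72 104  13  35 217] ((279.951904296875, 198.08651733398438), (7.5939717292785645, 33.91557312011719), 64.31681060791016)
[259.64830508 178.35911017] [248 159  24  40 944] ((409.09283447265625, 344.9722900390625), (25.470096588134766, 43.77873229980469), 66.79121398925781)
```

View pics/w1.png

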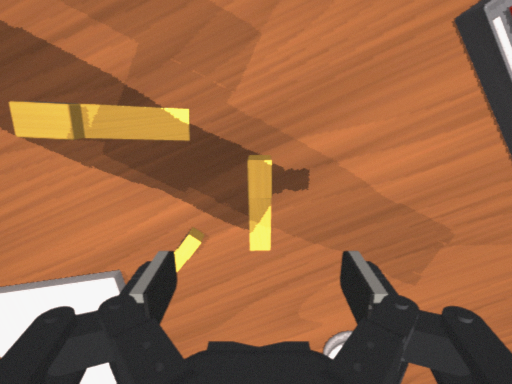

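The wrist view shows the middle wedge's block at pixel (260,178). It measures 25.5 x 43.8 mm against the given 26 x 44, at (409,345) with axis -23.2°, so it agrees with the other views. Descending to grasp.

>>> {"fn": "send_rows", "kwargs": {"increments": [[[0.03,0.065,0.8,0,0,0],[0,0,0.8,0,0,0],[0,0,0.6,0,0,0],[0,0,0.5,0,0,0],[0,0,0.3,0,0,0],[0,0,0.2,0,0,0],[0,0,0,0,0,0],[0,0,0,0,0,0]]]}}

```text
clock: 5.4
eef_pos: [0.4103, 0.3455, 0.0181]
tool_rot: [0.201, 0.98, 0.001, 0.001]
ft_force: [0.1, 0.5, 0.5]
grip_width: 0.0852
```

```bash
python3 -c "
from st import *
st(409,344.7,14,156.8)"
```

```text
t 5.4 p [410.3 345.5  18.1] yaw 156.79 tilt [0.0014 0.0012] F [0.1 0.5 0.5] w 85.2 j [ 0.7   0.48 -0.21  0.88 -0.    1.1 ]
shift tool units [ 0.018 -0.025  0.083]
turn units -0.0008053574084868842
```

>>> {"fn": "send_rows", "kwargs": {"increments": [[[0,0,0.08,0,0,0],[0,0,0,0,0,0]]]}}

```text
clock: 5.65
eef_pos: [0.4096, 0.3449, 0.0132]
tool_rot: [0.201, 0.98, 0.0, -0.0]
ft_force: [0.1, -0.0, -0.7]
grip_width: 0.0854
```

>>> {"fn": "send_rows", "kwargs": {"increments": [[[0,0,0,0,0,0],[0,0,0,0,0,0],[0,0,0,0,0,0],[0,0,0,0,0,0],[0,0,0,0,0,0],[0,0,0,0,0,0],[0,0,0,0,0,0],[0,0,0,0,0,0]]], "grip": 1}}

```text
clock: 6.65
eef_pos: [0.4097, 0.3449, 0.0135]
tool_rot: [0.201, 0.98, 0.0, 0.0]
ft_force: [-1.4, -1.9, 5.1]
grip_width: 0.024
```

```bash
python3 -c "
from st import *
st()"
```

```text
t 6.65 p [409.7 344.9  13.5] yaw 156.79 tilt [0.0002 0.    ] F [-1.4 -1.9  5.1] w 24.0 j [ 0.7   0.48 -0.21  0.88 -0.    1.1 ]
```

>>> {"fn": "send_rows", "kwargs": {"increments": [[[0,0,-0.4,0,0,0],[0,0,-0.6,0,0,0],[0,0,-0.6,0,0,0],[0,0,-0.4,0,0,0],[0,0,0,0,0,-0.9],[0,0,0,0,0,0],[0,0,0,0,0,0]]]}}

```text
clock: 7.52
eef_pos: [0.4089, 0.3443, 0.1119]
tool_rot: [0.125, 0.992, -0.001, -0.001]
ft_force: [0.6, -0.4, -4.5]
grip_width: 0.0235
```

```bash
python3 -c "
from st import *
st(480.6,5.9,120,165.8)"
```

```text
t 7.53 p [408.9 344.3 111.9] yaw 165.67 tilt [-0.002  -0.0016] F [ 0.6 -0.4 -4.5] w 23.5 j [ 0.7   0.38 -0.09  1.11  0.    0.95]
shift tool units [-3.064 -6.204 -0.154]
turn units -0.012814108443416216
```

Lifted; the force reads -4.5 N, which matches 0.45 kg. Moving over the plate's near end.

>>> {"fn": "send_rows", "kwargs": {"increments": [[[-0.3,-0.6,0,0,0,0],[-0.4,-0.8,0,0,0,0],[-0.4,-0.8,0,0,0,0],[-0.4,-0.8,0,0,0,0],[-0.4,-0.8,0,0,0,0],[-0.4,-0.8,0,0,0,0],[-0.4,-0.8,0,0,0,0],[-0.3,-0.6,0,0,0,0]]]}}

```text
clock: 8.52
eef_pos: [0.4812, 0.0155, 0.1126]
tool_rot: [0.125, 0.992, -0.0, -0.0]
ft_force: [1.8, 0.0, -4.7]
grip_width: 0.0239
```

>>> {"fn": "send_rows", "kwargs": {"increments": [[[-0.06,-0.2,0,0,0,-0.01],[0,0,0,0,0,0],[0,0,0,0,0,0],[0,0,0,0,0,0]]]}}

```text
clock: 9.02
eef_pos: [0.4817, 0.0079, 0.1131]
tool_rot: [0.122, 0.993, 0.0, -0.0]
ft_force: [0.1, 0.2, -5.1]
grip_width: 0.0238
```

Run:
```python
from st import *
from h import *
st(480.6,5.9,34,165.8)
o=get_obs();c=camera("wrist");T=np.eye(4);T[:3,:3]=R.from_quat(o["tool_rot"]).as_matrix();T[:3,3]=o["eef_pos"];T=T@c["mount"]
np.savez("w2.npz",T=T,**c);cv2.imwrite("pics/w2.png",c["color"][:,:,::-1])
c=camera("side");np.savez("side2.npz",**c);cv2.imwrite("pics/side2.png",c["color"][:,:,::-1])
```

```text
t 9.03 p [481.7   7.9 113.1] yaw 165.98 tilt [-0.0003  0.0003] F [ 0.1  0.2 -5.1] w 23.8 j [ 0.02  0.28 -0.23  1.06  0.    0.26]
shift tool units [ 0.01  -0.045  1.583]
turn units 0.01815997528288733
```

View pics/w2.png

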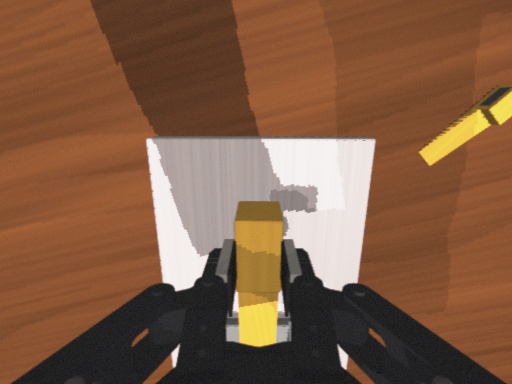

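View pics/side2.png

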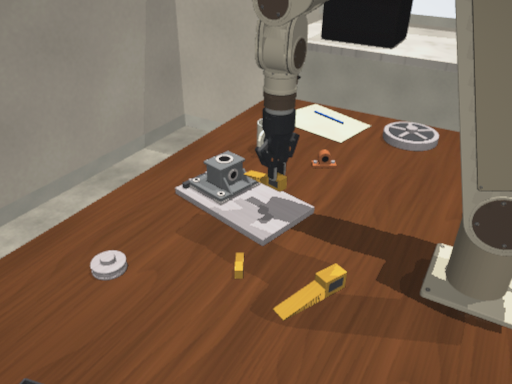

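The wrist view shows the wedge in the jaws and square to them. The plate's near corners are at pixels (148,140) and (375,139). I'll use those to cross-check the plate pose.

Run:
```python
from h import *
c=dict(np.load("w2.npz"));T=c["T"]
q=ray(c,[(148,140),(374.5,139)],.02,T)[:,:2]*1000
d=q[1]-q[0];print(q,np.linalg.norm(d),"axis ang",np.degrees(np.arctan2(d[1],d[0])))
a=np.degrees(np.arctan2(d[1],d[0])); 
a=(a+90)%180-90
mid=q.mean(0);print(mid)
# refine with edge lines
g=cv2.cvtColor(c["color"],cv2.COLOR_RGB2HSV);m=((g[...,1]<60)).astype(np.uint8)
ls=[]
for v in range(160,260,4):
    r=np.nonzero(m[v,100:230])[0]; L=100+r[0]
    r=np.nonzero(m[v,300:420])[0]; Rr=300+r[-1]
    ls.append((v,L,Rr))
ls=np.array(ls)
l=ray(c,np.c_[ls[:,1]-.5,ls[:,0]],.02,T)[:,:2];r=ray(c,np.c_[ls[:,2]+.5,ls[:,0]],.02,T)[:,:2]
for p in(l,r):
    f=cv2.fitLine((p*1000).astype(np.float32),cv2.DIST_HUBER,0,.01,.01).ravel();print(f,np.degrees(np.arctan2(f[1],f[0])))
mm=(l+r)/2*1000
f=cv2.fitLine(mm.astype(np.float32),cv2.DIST_HUBER,0,.01,.01).ravel();print("mid",f,np.degrees(np.arctan2(f[1],f[0])),np.linalg.norm(l-r,axis=1).mean())
# line y offset relative to assumed plate centre
u=np.array([np.cos(np.radians(-14.2)),np.sin(np.radians(-14.2))]);n=np.array([-u[1],u[0]])
print("midline offset y vs (596,-15):",(mm-[596,-15])@n,"near edge x:",(mid-[596,-15])@u)
# wedge edges
t=ray(c,[(235,220),(282,220)],.1335,T)[:,:2]*1000;print(t,(t.mean(0)-[596,-15])@n)
```

```text
[[410.79714199 -71.28108901]
 [457.71425827 120.09434043]] 197.0425608663863 axis ang 76.22518810934758
[434.25570013  24.40662571]
[ 9.7026396e-01 -2.4204934e-01  4.7581372e+02 -9.0000168e+01] -14.007525
[ 9.7002602e-01 -2.4300109e-01  5.2760315e+02  1.0320662e+02] -14.063733
mid [ 9.7003138e-01 -2.4297978e-01  5.0003775e+02  7.0440817e+00] -14.062476 0.2000769069352248
midline offset y vs (596,-15): [-2.41927126 -1.95442259 -2.38279496 -1.91365959 -2.34566843 -1.8721667
 -2.30787412 -1.82992411 -2.26939384 -1.78691132 -2.23020875 -1.74310709
 -2.19029932 -2.17027531 -2.14964525 -2.60503063 -2.10822553 -2.08743429
 -2.0660183  -2.52970363 -2.02300091 -2.49095047 -1.9791498  -1.95712265
 -1.93444048] near edge x: -166.46899571870657
[[458.38311223   3.27373945]
 [464.32514487  27.07987672]] -3.7748604728755457
```

Plate angle is -14.05° and the wrist tool sits at 165.98°, so they are aligned. Lowering onto the plate with a 3 mm sideways shift.

>>> {"fn": "send_rows", "kwargs": {"increments": [[[0,-0.06,0.5,0,0,0],[0,0,0.5,0,0,0],[0,0,0.3,0,0,0],[0,0,0.2,0,0,0],[0,0,0.04,0,0,0],[0,0,0,0,0,0],[0,0,0,0,0,0]]]}}

```text
clock: 10.0
eef_pos: [0.4818, 0.004, 0.0369]
tool_rot: [0.123, 0.992, 0.0, 0.001]
ft_force: [-0.5, 0.2, -4.1]
grip_width: 0.0236
```

```bash
python3 -c "
from st import *
st()
c=camera('side');np.savez('side3.npz',**c)
import cv2
cv2.imwrite('pics/side3.png',cv2.resize(c['color'][120:250,160:330,::-1],None,fx=4,fy=4,interpolation=2))
c=camera('scene');np.savez('scene3.npz',**c)
cv2.imwrite('pics/scene3.png',cv2.resize(c['color'][150:290,160:330,::-1],None,fx=4,fy=4,interpolation=2))"
```

```text
t 10.0 p [481.8   4.   36.9] yaw 165.89 tilt [0.0015 0.    ] F [-0.5  0.2 -4.1] w 23.6 j [ 0.01  0.37 -0.33  0.87  0.    0.25]
```

View pics/side3.png

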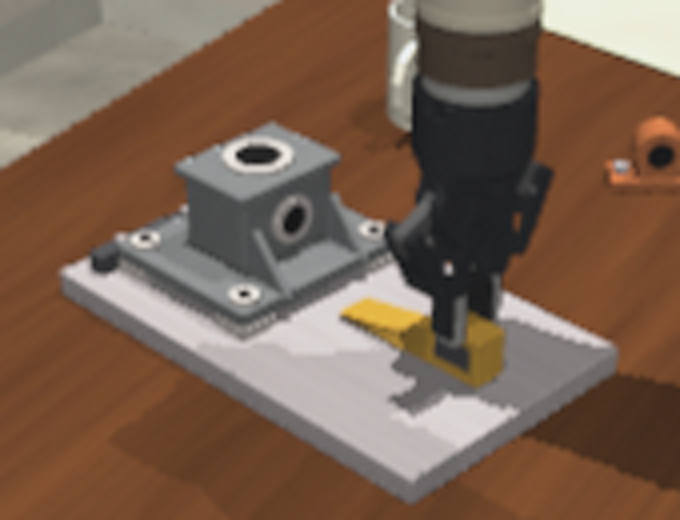

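View pics/scene3.png

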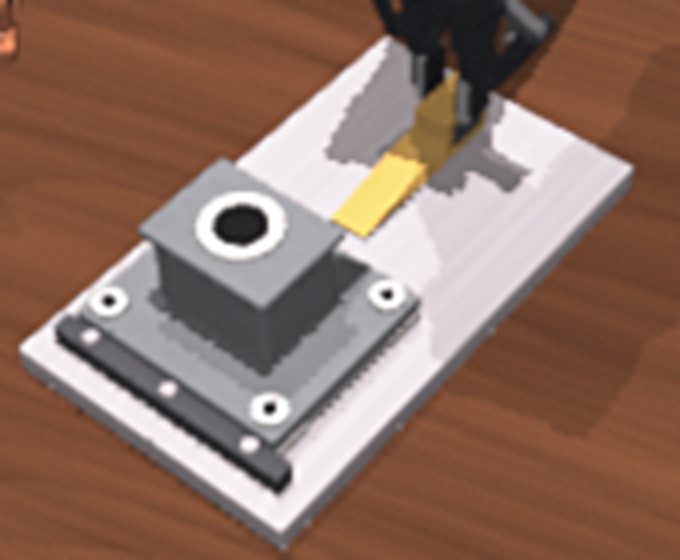

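The wedge is just above the plate, with its thin end facing the casting and roughly on its midline. Lowering to contact.

>>> {"fn": "send_rows", "kwargs": {"increments": [[[0,0,0.03,0,0,0],[0,0,0,0,0,0],[0,0,0.03,0,0,0],[0,0,0,0,0,0],[0,0,0,0,0,0]]]}}

```text
clock: 10.72
eef_pos: [0.4813, 0.0039, 0.0335]
tool_rot: [0.123, 0.992, 0.0, 0.0]
ft_force: [-0.9, -0.3, -0.4]
grip_width: 0.024
```

Run:
```python
from st import *
from h import *
st()
# wedge & casting lateral relation in plate axes, within the same views
u=np.array([np.cos(np.radians(-14.05)),np.sin(np.radians(-14.05))]);n=np.array([-u[1],u[0]])
for nme,o,tip,col in(("side3",(160,120),[(341,316),(378,338)],(258,154)),("scene3",(160,150),[(331,222),(363,236)],(241,225))):
    c=load(nme);f=lambda a:(np.array(a)+.5)/4-.5+o
    t=ray(c,f(tip),.024)[:,:2]*1000;k=ray(c,f([col]),.107)[0,:2]*1000
    print(nme,t.round(1).tolist(),k,"tip rel casting x,y",(t.mean(0)-k)@u,(t.mean(0)-k)@n)
```

```text
t 10.72 p [481.3   3.9  33.5] yaw 165.89 tilt [ 0.0003 -0.    ] F [-0.9 -0.3 -0.4] w 24.0 j [ 0.01  0.37 -0.34  0.86 -0.    0.25]
side3 [[580.8, -6.8], [545.9, 3.9]] [667.88502737 -42.59311343] tip rel casting x,y -111.37874998908327 14.52269935943785
scene3 [[580.2, -31.8], [582.7, -9.2]] [668.81538477 -40.86263861] tip rel casting x,y -89.67545811610162 -1.4535510114507004
```

Contact is made: the plate now carries the wedge's weight. The tip is about 25 mm short of the casting edge and 1.5 mm off the midline, so roughly 55 mm to touch and 70 mm to finish. Pushing 45 mm first.

>>> {"fn": "send_rows", "kwargs": {"increments": [[[-0.1,0,0,0,0,0],[-0.2,0,0,0,0,0],[-0.2,0,0,0,0,0],[-0.2,0,0,0,0,0],[-0.1,0,0,0,0,0],[-0.1,0,0,0,0,0],[0,0,0,0,0,0],[0,0,0,0,0,0]]]}}

```text
clock: 11.72
eef_pos: [0.5261, -0.0073, 0.0335]
tool_rot: [0.123, 0.992, -0.0, 0.001]
ft_force: [-0.3, -0.7, 2.5]
grip_width: 0.0241
```

```bash
cat > look.py <<'E'
import sys
from st import *
from h import *
k=sys.argv[1]; st()
u=np.array([np.cos(np.radians(-14.05)),np.sin(np.radians(-14.05))])
print("advance from 481.3,3.9:",((np.array(get_obs()['eef_pos'][:2])*1000-[481.3,3.9])@u).round(1))
c=camera('side');np.savez('side'+k,**c)
cv2.imwrite(f'pics/side{k}.png',cv2.resize(c['color'][140:230,170:300,::-1],None,fx=6,fy=6,interpolation=2))
E
python3 look.py 4
```

```text
t 11.72 p [526.1  -7.3  33.5] yaw 165.88 tilt [ 0.0023 -0.0004] F [-0.3 -0.7  2.5] w 24.1 j [-0.01  0.44 -0.22  0.91 -0.    0.23]
advance from 481.3,3.9: 46.1
```

View pics/side4.png

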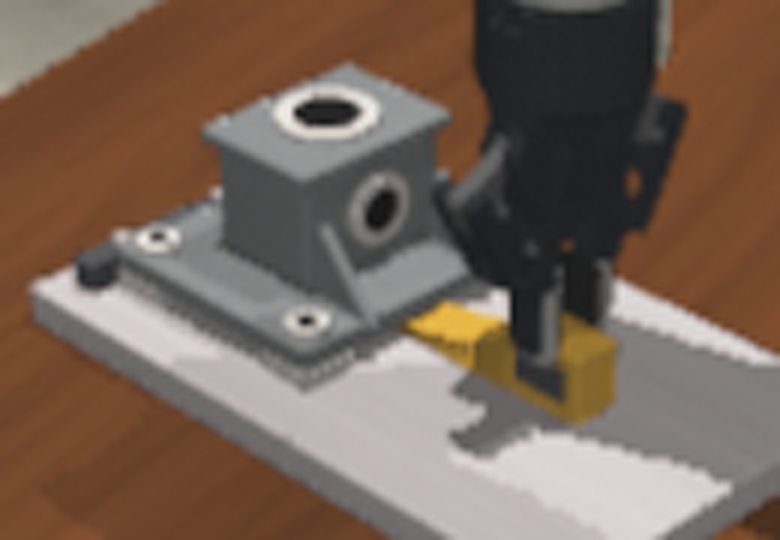

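The tip is under the near edge and the wedge is flat. I'll advance in small steps and watch the force for touch.

>>> {"fn": "send_rows", "kwargs": {"increments": [[[-0.06,0,0,0,0,0],[0,0,0,0,0,0],[0,0,0,0,0,0]]]}}

```text
clock: 12.15
eef_pos: [0.527, -0.0075, 0.0335]
tool_rot: [0.123, 0.992, 0.0, -0.001]
ft_force: [-3.2, 1.3, 7.9]
grip_width: 0.0241
```

>>> {"fn": "send_rows", "kwargs": {"increments": [[[-0.06,0,0,0,0,0],[0,0,0,0,0,0],[0,0,0,0,0,0]]]}}

```text
clock: 12.52
eef_pos: [0.5298, -0.0082, 0.0335]
tool_rot: [0.123, 0.992, 0.0, -0.001]
ft_force: [-2.7, 1.3, 7.5]
grip_width: 0.0236
```

>>> {"fn": "send_rows", "kwargs": {"increments": [[[-0.06,0,0,0,0,0],[0,0,0,0,0,0],[0,0,0,0,0,0]]]}}

```text
clock: 12.9
eef_pos: [0.5327, -0.0089, 0.0335]
tool_rot: [0.123, 0.992, 0.0, -0.001]
ft_force: [-3.0, 0.2, 6.6]
grip_width: 0.0239
```

>>> {"fn": "send_rows", "kwargs": {"increments": [[[-0.06,0,0,0,0,0],[0,0,0,0,0,0],[0,0,0,0,0,0]]]}}

```text
clock: 13.28
eef_pos: [0.5356, -0.0097, 0.0335]
tool_rot: [0.123, 0.992, 0.0, -0.001]
ft_force: [-4.2, 1.4, 7.3]
grip_width: 0.0239
```

```bash
python3 look.py 5
```

```text
t 13.28 p [535.6  -9.7  33.5] yaw 165.91 tilt [-0.0013  0.0005] F [-4.2  1.4  7.3] w 23.9 j [-0.02  0.46 -0.19  0.92  0.    0.23]
advance from 481.3,3.9: 56.0
```

```bash
cat > lift.py <<'E'
import sys
from h import *
def patch(c,x0,y0,x1,y1): return cv2.cvtColor(c["color"][y0:y1,x0:x1],cv2.COLOR_RGB2GRAY).astype(np.float32)
B=load("side4")
R={"nearL boss":(208,186,232,204),"farL":(188,172,206,186),"coltop":(205,148,246,168),"mid":(200,150,242,200)}
def cmp(A):
  for k,r in R.items():
    a,b=patch(B,*r),patch(A,*r); w=cv2.createHanningWindow(a.shape[::-1],cv2.CV_32F)
    s,resp=cv2.phaseCorrelate(a-a.mean(),b-b.mean(),w)
    W=np.eye(2,3,dtype=np.float32)
    cc,W=cv2.findTransformECC(a,b,W,cv2.MOTION_TRANSLATION,(3,200,1e-5),None,3)
    print(k,np.round(s,2),round(resp,2),"ecc",W[:,2].round(2),round(cc,4))
def tilt(c):
    P=cloud(c);u=np.array([np.cos(np.radians(-14.05)),np.sin(np.radians(-14.05))])
    hsv=cv2.cvtColor(c["color"],cv2.COLOR_RGB2HSV)
    m=(np.hypot(P[...,0]-.668,P[...,1]+.041)<.06)&(abs(P[...,2]-.107)<.006)
    p=P[m];A=np.c_[(p[:,:2]-[.668,-.041])@u,(p[:,:2]-[.668,-.041])@[-u[1],u[0]],np.ones(len(p))]
    x,*_=np.linalg.lstsq(A,p[:,2],rcond=None);r=p[:,2]-A@x
    print("coltop slope x,y",x.round(4),len(p),r.std())
if __name__=="__main__":
  for k in sys.argv[1:]:
    print(k);A=load(k);cmp(A);tilt(A)
E
python3 lift.py side3 side4 side5
python3 - <<'E'
from lift import *
tilt(load("scene3"));tilt(load("scene"));tilt(load("side"))
E
```

```text
side3
nearL boss [-0.33  0.13] 0.86 ecc [-0.14  0.1 ] 0.9787
farL [0.02 0.54] 0.99 ecc [-0. -0.] 1.0
coltop [ 0.51 -0.02] 0.99 ecc [ 0. -0.] 1.0
mid [ 0.49 -0.01] 1.0 ecc [-0.02  0.03] 0.9887
coltop slope x,y [ 0.0074 -0.0065  0.104 ] 408 0.001695503498570753
side4
nearL boss [0. 0.] 1.0 ecc [-0. -0.] 1.0
farL [0.  0.5] 1.0 ecc [-0. -0.] 1.0
coltop [0.5 0. ] 1.0 ecc [0. 0.] 1.0
mid [0.5 0. ] 1.0 ecc [-0.  0.] 1.0
coltop slope x,y [ 0.0082 -0.0025  0.104 ] 404 0.0017300824243590162
side5
nearL boss [-0.05 -0.05] 1.0 ecc [-0.02 -0.01] 0.9935
farL [0.01 0.53] 1.0 ecc [-0.  0.] 1.0
coltop [ 0.48 -0.04] 0.99 ecc [-0. -0.] 0.9999
mid [ 0.49 -0.02] 1.0 ecc [-0.03 -0.  ] 0.9962
coltop slope x,y [ 0.0106 -0.0055  0.1039] 403 0.001786353444955145
coltop slope x,y [-0.0039 -0.0007  0.1037] 900 0.0017583181349057888
coltop slope x,y [ 0.0005 -0.0021  0.1036] 906 0.001762012203026677
coltop slope x,y [ 0.0057 -0.0008  0.104 ] 409 0.001765014099170266
```

ECC tracking is precise to about 0.02 px, and there's no lift yet at 56 mm. Continuing.

>>> {"fn": "send_rows", "kwargs": {"increments": [[[-0.05,0,0,0,0,0],[-0.05,0,0,0,0,0],[0,0,0,0,0,0],[0,0,0,0,0,0]]]}}

```text
clock: 13.82
eef_pos: [0.5376, -0.0102, 0.0334]
tool_rot: [0.122, 0.992, 0.0, -0.003]
ft_force: [-10.4, 2.8, 12.9]
grip_width: 0.0241
```

```bash
python3 look.py 6; python3 lift.py side6
```

```text
t 13.82 p [537.6 -10.2  33.4] yaw 165.93 tilt [-0.0065  0.0018] F [-10.4   2.8  12.9] w 24.1 j [-0.02  0.47 -0.18  0.93  0.    0.23]
advance from 481.3,3.9: 58.0
side6
nearL boss [0.19 0.2 ] 0.98 ecc [-0.03 -0.11] 0.9836
farL [-0.04  0.49] 0.96 ecc [ 0.03 -0.02] 0.9993
coltop [ 0.14 -0.31] 0.99 ecc [-0.09 -0.07] 0.9965
mid [ 0.36 -0.16] 0.96 ecc [-0.06 -0.07] 0.9906
coltop slope x,y [ 0.0075 -0.0028  0.1041] 407 0.001706650286252786
```

Touch was at about 57 mm, with force rising to 10 N. I'll ease the downward pressure slightly and keep pushing.

>>> {"fn": "send_rows", "kwargs": {"increments": [[[-0.04,0,-0.01,0,0,0],[-0.04,0,-0.01,0,0,0],[-0.04,0,0,0,0,0],[0,0,0,0,0,0],[0,0,0,0,0,0]]]}}

```text
clock: 14.5
eef_pos: [0.5434, -0.0119, 0.0335]
tool_rot: [0.123, 0.992, 0.0, -0.004]
ft_force: [-8.1, 1.8, 6.4]
grip_width: 0.0237
```

```bash
python3 look.py 7; python3 lift.py side7
```

```text
t 14.5 p [543.4 -11.9  33.5] yaw 165.92 tilt [-0.0069  0.0014] F [-8.1  1.8  6.4] w 23.7 j [-0.02  0.48 -0.16  0.94  0.    0.22]
advance from 481.3,3.9: 64.1
side7
nearL boss [-0.34 -1.25] 0.77 ecc [-0.03 -0.41] 0.9288
farL [0.08 0.49] 1.0 ecc [-0.02 -0.04] 0.9975
coltop [ 0.18 -0.79] 1.04 ecc [-0.29 -0.38] 0.9664
mid [ 0.2  -0.67] 0.89 ecc [-0.25 -0.36] 0.9682
coltop slope x,y [ 0.0046 -0.0032  0.1046] 418 0.0017127278356250993
```

Run:
```python
from lift import *
c=load("side");K=c["intrinsics"];Ti=np.linalg.inv(c["pose"])
def pr(p):
    q=Ti[:3,:3]@(p/1000)+Ti[:3,3];q=K@q;return q[:2]/q[2]
u=np.array([np.cos(np.radians(-14.05)),np.sin(np.radians(-14.05)),0]);n=np.array([-u[1],u[0],0]);z=np.array([0,0,1.])
C=np.array([668,-41,20.])
for nm,l in(("nearL",(-51,61,23)),("col",(0,0,87)),("colnear",(-30,0,60)),("far",(51,61,23))):
    for L in(1,2,3):
        t=L/130;x=l[0]-65;h=l[2]  # pivot far bottom edge
        x2=x*np.cos(t)+h*np.sin(t);h2=h*np.cos(t)-x*np.sin(t)
        a=C+u*(x+65)+n*l[1]+z*h;b=C+u*(x2+65)+n*l[1]+z*h2
        print(nm,L,pr(a).round(1),(pr(b)-pr(a)).round(2))
```

```text
nearL 1 [220.5 193.7] [-0.06 -0.31]
nearL 2 [220.5 193.7] [-0.12 -0.62]
nearL 3 [220.5 193.7] [-0.18 -0.94]
col 1 [223.8 158.3] [-0.17 -0.24]
col 2 [223.8 158.3] [-0.35 -0.48]
col 3 [223.8 158.3] [-0.52 -0.72]
colnear 1 [231.6 170.8] [-0.12 -0.29]
colnear 2 [231.6 170.8] [-0.25 -0.59]
colnear 3 [231.6 170.8] [-0.37 -0.88]
far 1 [195.8 180. ] [-0.04 -0.06]
far 2 [195.8 180. ] [-0.09 -0.11]
far 3 [195.8 180. ] [-0.13 -0.17]
```

Observed shifts put the lift at about 1.4 mm at 64 mm advance, consistent with touch near 57 mm. About 8 mm more is needed.

>>> {"fn": "send_rows", "kwargs": {"increments": [[[-0.04,0,0,0,0,0],[-0.04,0,0,0,0,0],[-0.04,0,0,0,0,0],[-0.04,0,0,0,0,0],[0,0,0,0,0,0],[0,0,0,0,0,0],[0,0,0,0,0,0]]]}}

```text
clock: 15.42
eef_pos: [0.5512, -0.0139, 0.0335]
tool_rot: [0.123, 0.992, 0.0, -0.003]
ft_force: [-7.6, 1.8, 6.7]
grip_width: 0.0239
```

```bash
python3 look.py 8; python3 lift.py side8; python3 -c "
from st import *
import cv2
c=camera('scene');np.savez('scene8.npz',**c)
cv2.imwrite('pics/scene8.png',cv2.resize(c['color'][150:290,160:330,::-1],None,fx=4,fy=4,interpolation=2))"
```

```text
t 15.43 p [551.2 -13.9  33.5] yaw 165.92 tilt [-0.0069  0.0014] F [-7.6  1.8  6.7] w 23.9 j [-0.03  0.49 -0.14  0.95  0.    0.22]
advance from 481.3,3.9: 72.2
side8
nearL boss [-0.1  -0.84] 0.95 ecc [-0.14 -0.73] 0.9593
farL [-0.33  0.8 ] 0.91 ecc [-0.22 -0.14] 0.9861
coltop [-0.36 -0.59] 1.05 ecc [-0.72 -0.76] 0.9663
mid [-0.06 -0.78] 0.98 ecc [-0.53 -0.75] 0.956
coltop slope x,y [-0.0074 -0.0045  0.1052] 421 0.001996033738292469
```

View pics/side8.png

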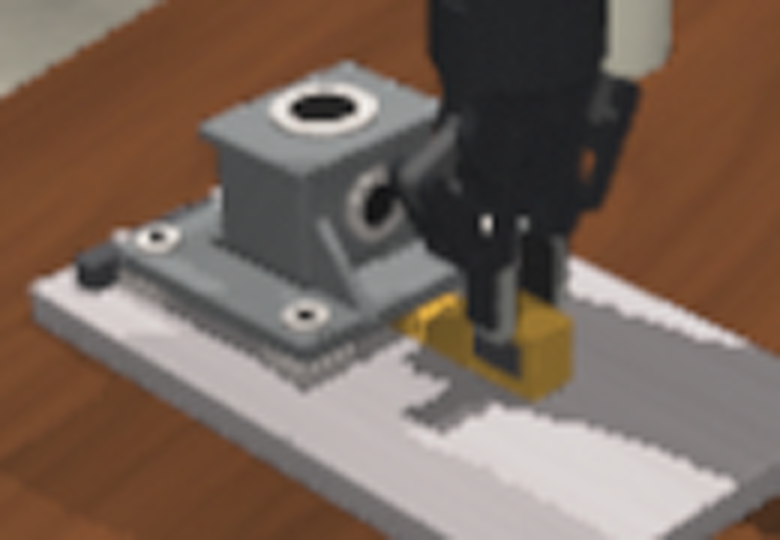

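View pics/scene8.png

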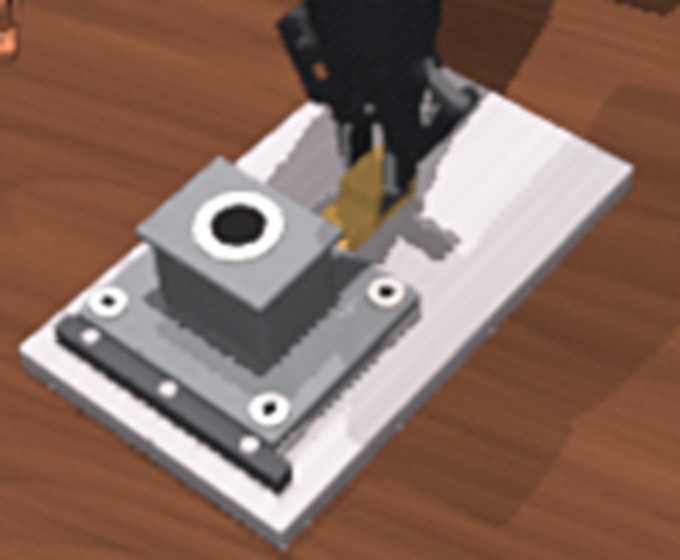

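At 72.2 mm advance (about 15 mm past touch), the pictures show a lift of about 3 mm, the far feet down against the stop and the gripper clear of the casting. I'll let it settle for a moment, check that it's steady, then hand in.

>>> {"fn": "send_rows", "kwargs": {"increments": [[[0,0,0,0,0,0],[0,0,0,0,0,0],[0,0,0,0,0,0],[0,0,0,0,0,0]]]}}

```text
clock: 16.02
eef_pos: [0.5512, -0.0139, 0.0335]
tool_rot: [0.123, 0.992, 0.0, -0.003]
ft_force: [-7.4, 2.6, 6.1]
grip_width: 0.0238
```

```bash
python3 look.py 9; python3 lift.py side9 && python3 -c "
from workcell import *
print(job_done())"
```

```text
t 16.02 p [551.2 -13.9  33.5] yaw 165.92 tilt [-0.0068  0.0013] F [-7.4  2.6  6.1] w 23.8 j [-0.03  0.49 -0.14  0.95  0.    0.22]
advance from 481.3,3.9: 72.2
side9
nearL boss [-0.08 -0.85] 0.96 ecc [-0.14 -0.73] 0.9592
farL [-0.29  0.79] 0.91 ecc [-0.21 -0.13] 0.9861
coltop [-0.35 -0.59] 1.05 ecc [-0.72 -0.74] 0.9664
mid [-0.05 -0.77] 0.97 ecc [-0.54 -0.75] 0.9559
coltop slope x,y [-0.0108 -0.0064  0.105 ] 421 0.0018901234240034327
the job is handed in; nothing more can be done
None
```

I gripped the middle-sized brass wedge, set it flat on the plate and pushed it under the middle of the casting's near edge. The job was handed in at about 16 s with the wedge still gripped and the casting resting on it.

**Last checks:**
- **Lift:** the casting touched the wedge at about 57 mm of advance and I stopped at 72.2 mm, which geometry puts at about 3 mm. Image tracking of the casting gave about 2.4 to 3.1 mm.
- **Far feet:** the far-left corner moved no more than a lift about the far edge should move it, apart from a slide of a few tenths of a mm toward the stop.
- **Forces and stillness:** the push was about 8 N, and readings and pictures did not change over the last 0.6 s. The grip was closed on the wedge at 24 mm, and the tool tilted by 0.007 rad.
- **Clearances:** in the pictures the gripper was clear of the casting. The wedge's thin end was about 1.5 mm off the casting's midline before the push.

**Weaker checks:**
- **Right foot:** I did not measure the near-right foot directly. I judged it from the column top's sideways slope, which changed by no more than its noise, about 0.004 rad.
- **Tilt by depth:** the column-top tilt from the depth map (0.016 to 0.019 rad) was noisy and came out a little below the 0.023 rad expected for 3 mm.
- **Grip width:** the opening read 24 mm against the wedge's nominal 26 mm.

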